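# Quarantine a swollen battery cell

## Robot

A 6-joint arm with a two-finger parallel gripper is mounted at the origin on the work surface. World frame = base frame: x ahead of the robot, y to its left, z up, the work surface at z = 0. Lengths are in m, angles in rad, forces in N, time in s.
With the tool pointing down it reaches from about 0.25 to 0.725 m from the base axis. Payload 4 kg.
Tool frame: the origin (TCP) lies midway between the tips of the shut fingers; the grasp point (between the pads) lies 19 mm behind it; z points along the fingers, y is the direction in which the jaws open and shut (so a half turn about z gives the same grasp; the last joint's range is limited). The gripper opens to 85 mm and grips with 20 to 120 N. Pads are 22 mm wide; open, the fingers measure 114 mm over their backs; the gripper's body (76 mm by 85 mm) begins 54 mm behind the grasp point. The pads swing forward as they close: fully open they stand 13 mm farther back than shut.
Start: joints at [1.212, 0.241, 0.005, 1.335, 0, 1.571], TCP at [0.176, 0.468, 0.231] pointing down, gripper open.
Joint ranges: [-2.72, 2.72], [-1.05, 1.87], [-1.09, 1.28], [-1.99, 2.15], [-1.42, 1.44], [-3.14, 3.14]. Speed limits (rad/s): [2.79, 2.79, 3.14, 3.14, 3.14, 3.14].

## Interface

Orientations are given as a unit quaternion [x, y, z, w].
In Python, from workcell import get_obs, camera, camera_model, job_done, masks_of gives the robot as it stands.
- The arm moves only by the tool jog_arm, never from a script. Its argument "deltas" is a list that holds one entry, the list of rows, each a list of 7 numbers: the shift along the tool's x, y, z in mm, then the turn, a rotation vector about the tool's x, y, z in degrees, then the finger opening in mm, from 0 to 85.4. A call has 1 to 5 rows; each row shifts and turns the pose as measured when the row begins, along the tool's axes as they then stand; what a row does not reach is not made up. A row lasts 1/10 s, in which the tool goes at most 50 mm and 8.59 degrees, less where a joint would pass 70% of its speed; a pose out of reach is approached as far as the arm can. A call with a gripper value outside its range is refused whole. The fingers move at their own pace and stop on an object; the grip force is fixed at half the most. Time passes only in rows, so rows that do not move let the fingers close. It gives the time, the measured TCP pose, the force and the opening at its end, in the units of the state.
- get_obs(): the state, without advancing time (a new reading comes with each control period).
- camera(name): name is "scene" or "top"; returns the picture (420x560x3 uint8, red, green, blue); there is no depth.
- camera_model(name): a dict with "fovy" (degrees; the focal length in pixels is half the picture's height over the tangent of half this angle, whatever the lens; pixels are square), "cx", "cy" (the principal point, pixels), "pose" (4x4, takes a point from camera to world coordinates). Camera axes: x right, y down, z forward; pixel columns grow to the right and rows downward; lengths in m; the calibration is good to about 2 mm. A picture is of the moment at which its call begins. camera_model takes no time and is no camera call.
- job_done(): hands the job in, once; it reports no verdict.
Trained networks look in the newest picture that a camera, given by its name, has taken for a name from the list of things; names that differ only in an ending like _2 or _b are one class to them, and where a whole thing is asked for, a point or a joint stands for the part that bears it (a point fixed in the world has none). Each returns a list of dicts, best first, with "conf" (0 to 1); they miss things now and then, are a little off and sometimes report something else, mostly with a low value. They report only what shows in the picture. A call takes as long as a camera call. They do not tell look-alikes from the thing itself.
- masks_of(target, camera): "pixels" (420x560 bool, what is visible of it) and "at" ([column, row] in pixels, amid what is visible of it).
The state is a dict: "clock": time; "joint_pos": joint angles; "joint_vel": joint speeds; "tau": joint torques, N m; "eef_pos": TCP position; "tool_rot": TCP orientation; "ft_force": force on the tool from outside, world axes, zero at the start; "ft_torque": the same for the moment, N m; "grip_width": finger opening in m.
Only numpy, scipy, OpenCV 4.12 (cv2) and the standard library are available. Lean on these libraries where they do the work, as an engineer would, in place of code of your own. Each camera call takes 0.05 s, during which the arm holds its last target. There are 200 camera calls.

## Task

Stand the swollen orange battery cell upright in the steel quarantine canister: lower it until you feel the sprung plate inside take it, without dropping or shoving it, and let go. Then put the red lid on the canister and press it fully home, so that its flange sits flush and level on the rim, and leave it closed. Do not tip the orange cell over, and leave the blue cell, the meter and the screwdriver where they are.

Things in the scene. Friction and masses are not known exactly. Their poses are not given: they have to be found in the camera images.
- cell: swollen battery cell, orange with one black band, loose, standing upright on the bench: 46 mm across, 96 mm tall, bulged top, rounded foot (only the middle 24 mm is flat), 0.27 to 0.45 kg. Origin: centre of the underside; z along the cell, up. Its straight side runs from 12 to 84 mm above the origin; grip it about 76 mm above the origin, so that the hand stays above the canister's rim.
- canister: steel quarantine canister with two yellow bands, fixed, open at the top: 146 mm across (foot flange 182 mm across, 4 mm thick), bore 136 mm, rim 155 mm above its origin, which is the centre of its underside on the bench; z up. Open the fingers only partly inside the bore.
- canister_floor (a point): centre of the canister's inner floor, 6 mm above its origin. Above it a flat black plate, 128 mm across, floats on a spring (3 N/mm, 12 mm travel). Lower the last part slowly: its set height is not reported: unloaded, its top is anywhere from 30 to 90 mm above the canister's origin; a cell's weight sinks it 1 to 2 mm. A drop of 5 mm onto it or a push of 12 N on the cell is too rough.
- canister_rim (a point): centre of the canister's mouth, level with the rim, 155 mm above the canister's origin; z up. Inside the mouth, 7 mm under the rim, four brass balls on springs stick out 4.5 mm from the wall: the catches for the lid.
- lid: red round lid, loose, lying on the bench knob up, 0.22 kg. Origin: centre of the underside of its plug; z up. Hollow plug ring (124 mm across at the bottom, widening over 12 mm of height to 132 mm), flange 152 mm across from 18 to 24 mm above the origin, hollow crown to 56 mm, black knob 30 mm across from 56 to 92 mm.
- lid_flange (a point): centre of the flange's underside, 18 mm above the lid's origin, z up; lies at canister_rim when the lid is home. Laid on the canister the lid stops on the catches, about 4 to 6 mm short; a push down of roughly 10 to 20 N on the knob brings it home, and the catches then hold it.
- lid_knob (a point): centre of the top of the lid's knob, 92 mm above the lid's origin; z up
- sound_cell: bystander: sound blue cell of the same shape, loose, standing on the bench, 46 mm across and 96 mm tall; origin at the centre of its underside
- meter: bystander: yellow multimeter lying on the bench, 75 x 150 x 34 mm; origin at the centre of its underside
- driver: bystander: screwdriver lying on the bench, about 200 mm long; origin under its middle
Things that resemble listed ones, but are neither listed nor needed, are in the scene too. Of the things that look like the canister, the smallest one is meant. Of the things that look like the cell, take the one that is farthest to the robot's left at the start.

How it is judged:
By the outcome, as a careful person would: the job done as asked, in the order asked, and still so for the second after the job is handed in, with the robot touching nothing.
It also fails if it takes over 64 s, if anything falls off the work surface, if the arm or the gripper's body presses on something with over 40 N, if the wrist force passes 120 N, or if a joint passes its speed limit or range.

## Working session

There is one attempt and no reset: what is moved stays moved. The work goes in short steps, Python scripts to look and compute and a tool call to move; the robot and the scene stay as the last step left them, time stands still between calls to the robot, and variables do not carry over. Pictures are saved under pics/ and viewed, about 8 in all and at most 12, crops included, and the job is handed in when it is done.

Besides the shell and the picture viewer there is one more tool, called after "Request:" in YAML: its name, and indented under it one key for each argument. jog_arm: Moves the arm, as the interface text tells. Its arguments: {"type":"object","properties":{"deltas":{"type":"array"}},"required":["deltas"]}

```bash
mkdir -p pics; cat > h.py <<'E'
import numpy as np, cv2
from workcell import *
def save(n,f,crop=None,s=1):
    im=camera(n)
    if crop: im=im[crop[1]:crop[3],crop[0]:crop[2]]
    im=cv2.resize(im,None,fx=s,fy=s,interpolation=cv2.INTER_CUBIC)
    cv2.imwrite('pics/'+f,im[:,:,::-1])
def ray(n,u,v):
    m=camera_model(n);f=210/np.tan(np.radians(m['fovy'])/2);P=np.array(m['pose'])
    d=P[:3,:3]@np.array([(u-m['cx'])/f,(v-m['cy'])/f,1]);return P[:3,3],d
def at_z(n,u,v,z):
    o,d=ray(n,u,v);return o+d*(z-o[2])/d[2]
def proj(n,p):
    m=camera_model(n);f=210/np.tan(np.radians(m['fovy'])/2);P=np.array(m['pose'])
    q=P[:3,:3].T@(np.array(p)-P[:3,3]);return np.array([m['cx']+f*q[0]/q[2],m['cy']+f*q[1]/q[2]])
E
python3 - <<'E'
from h import *
a=camera('scene');b=camera('top')
cv2.imwrite('pics/scene.png',a[:,:,::-1]);cv2.imwrite('pics/top.png',b[:,:,::-1])
np.set_printoptions(precision=3,suppress=True)
for n in('scene','top'):
    m=camera_model(n);print(n,m)
    for t in('cell','canister','lid','sound_cell','meter','driver'):
        for r in masks_of(t,n):
            ys,xs=np.nonzero(r['pixels']);print(n,t,round(r['conf'],2),np.round(r['at']),xs.min(),xs.max(),ys.min(),ys.max())
print(get_obs())
E
```

```text
scene {'fovy': 54.403377089393345, 'cx': 280.5963466551643, 'cy': 208.53321505659892, 'pose': array([[-0.002,  0.746, -0.665,  1.335],
       [ 1.   ,  0.001, -0.001, -0.001],
       [ 0.   , -0.665, -0.746,  1.041],
       [ 0.   ,  0.   ,  0.   ,  1.   ]])}
scene cell 0.79 [243. 238.] 237 252 222 248
scene cell 0.55 [278. 237.] 269 283 225 251
scene canister 0.94 [266. 176.] 231 301 128 221
scene canister 0.81 [180. 152.] 145 219 108 191
scene canister 0.71 [179. 222.] 153 214 183 255
scene lid 0.91 [376. 223.] 352 399 202 242
scene lid 0.32 [278. 237.] 270 284 224 251
scene sound_cell 0.75 [328. 194.] 322 336 183 209
scene meter 0.87 [224. 299.] 198 254 279 317
scene driver 0.73 [332. 314.] 328 342 282 329
top {'fovy': 47.509661709057, 'cx': 285.77703703361476, 'cy': 213.12200507280804, 'pose': array([[-0.029, -0.993,  0.117,  0.357],
       [-1.   ,  0.03 ,  0.009, -0.012],
       [-0.012, -0.117, -0.993,  1.415],
       [ 0.   ,  0.   ,  0.   ,  1.   ]])}
top cell 0.57 [289. 196.] 282 297 186 204
top cell 0.55 [326. 197.] 317 332 189 206
top canister 0.92 [395. 214.] 359 428 181 244
top canister 0.62 [305. 272.] 264 347 234 318
top canister 0.57 [417. 314.] 367 472 268 358
top canister 0.36 [289. 195.] 282 298 186 204
top lid 0.86 [182. 225.] 156 207 203 253
top sound_cell 0.62 [231. 257.] 222 240 249 265
top meter 0.89 [337. 129.] 309 362 115 151
top driver 0.62 [233. 129.] 228 240 108 169
{'clock': 0.7, 'joint_pos': array([ 1.212,  0.241,  0.005,  1.335, -0.   ,  1.571]), 'joint_vel': array([ 0.   ,  0.   , -0.   , -0.001, -0.   , -0.   ]), 'tau': array([  0.001, -37.208,  25.264,   0.001,  -0.   ,  -0.   ]), 'eef_pos': array([0.176, 0.468, 0.231]), 'tool_rot': array([0.178, 0.984, 0.   , 0.   ]), 'ft_force': array([-1.078, -0.21 , -0.165]), 'ft_torque': array([ 0.042, -0.018,  0.011]), 'grip_width': 0.08513321844079819}
```

View pics/scene.png

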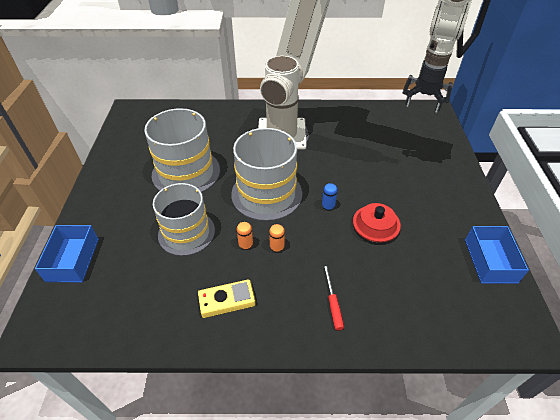

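View pics/top.png

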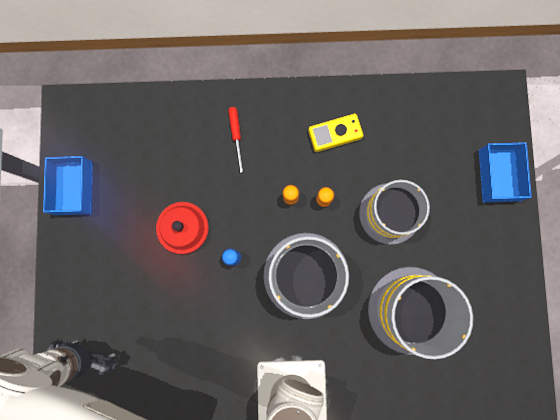

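The look-alikes are:
- **Orange cells:** top (290,195) / scene (278,237), and top (326,197) / scene (243,238). Left is +y, which is a smaller column in top and a larger one in scene, so the first is meant.
- **Canisters:** top (400,210) / scene (180,222) is the smallest. The ones at (305,272) and (420,314) in top are larger.

Next I fit positions and take one crop to confirm.

```bash
cat > fit.py <<'E'
from h import *
from scipy.optimize import minimize
S=8
MOD={'cell':[[(0,.012),(.012,.023),(.084,.023),(.092,.014),(.096,.006)]],
'canister':[[(0,.091),(.004,.091)],[(0,.073),(.155,.073)]],
'lid':[[(0,.062),(.012,.066),(.018,.066)],[(.018,.076),(.024,.076)],[(.024,.04),(.056,.03)],[(.056,.015),(.092,.015)]]}
A=np.linspace(0,2*np.pi,48)
def render(n,t,xy,z0=0):
    im=np.zeros((420*4,560*4),np.uint8)
    for h in MOD[t]:
        P=np.array([proj(n,(xy[0]+r*np.cos(a),xy[1]+r*np.sin(a),z0+z)) for z,r in h for a in A])
        H=cv2.convexHull(((P+.5)*4*16).astype(np.float32)).astype(np.int32)
        cv2.fillConvexPoly(im,H,255,shift=4)
    return cv2.resize(im,(560,420),interpolation=cv2.INTER_AREA)/255.
def fit(t,masks,xy0,z0=0):
    def c(p):
        s=0
        for n,m in masks.items():
            r=render(n,t,p,z0); s+=1-np.minimum(r,m).sum()/np.maximum(r,m).sum()
        return s
    o=minimize(c,xy0,method='Nelder-Mead',options=dict(initial_simplex=np.array([xy0,[xy0[0]+.01,xy0[1]],[xy0[0],xy0[1]+.01]]),xatol=2e-4,fatol=1e-4))
    return o.x,o.fun
def pick(t,n,px):
    L=masks_of(t,n)
    L=[r for r in L if np.hypot(*(np.array(r['at'])-px))<25]
    return L[0]['pixels'].astype(float) if L else None
E
python3 - <<'E'
from fit import *
np.set_printoptions(precision=4,suppress=True)
im=camera('scene');t=camera('top')
a=cv2.resize(im[170:265,140:300],None,fx=4,fy=4,interpolation=3);b=cv2.resize(t[170:245,270:440],(640,282),interpolation=3)
cv2.imwrite('pics/crop.png',np.vstack([a[:300],b])[:,:,::-1])
J=[('cell',(278,237),(289,196)),('cell',(243,238),(326,197)),('canister',(179,222),(395,214)),('lid',(376,223),(182,225))]
for t,ps,pt in J:
    x0=at_z('top',*pt,.05)[:2]
    ms={n:pick(t,n,p) for n,p in(('scene',ps),('top',pt))};ms={k:v for k,v in ms.items() if v is not None}
    print(t,x0,fit(t,ms,x0),[fit(t,{k:v},x0) for k,v in ms.items()])
for q in((231,257),(337,129),(233,129),(305,272)): print(at_z('top',*q,.05))
E
```

```text
Traceback (most recent call last):
  File "fit.py", line 21, in fit
    o=minimize(c,xy0,method='Nelder-Mead',options=dict(initial_simplex=np.array([xy0,[xy0[0]+.01,xy0[1]],[xy0[0],xy0[1]+.01]]),xatol=2e-4,fatol=1e-4))
  File "fit.py", line 19, in c
    r=render(n,t,p,z0); s+=1-np.minimum(r,m).sum()/np.maximum(r,m).sum()
  File "fit.py", line 11, in render
    P=np.array([proj(n,(xy[0]+r*np.cos(a),xy[1]+r*np.sin(a),z0+z)) for z,r in h for a in A])
                ~~~~^^^^^^^^^^^^^^^^^^^^^^^^^^^^^^^^^^^^^^^^^^^^^^
  File "h.py", line 14, in proj
    m=camera_model(n);f=210/np.tan(np.radians(m['fovy'])/2);P=np.array(m['pose'])
ValueError: time passes only in moves, steps and waits
```

View pics/crop.png

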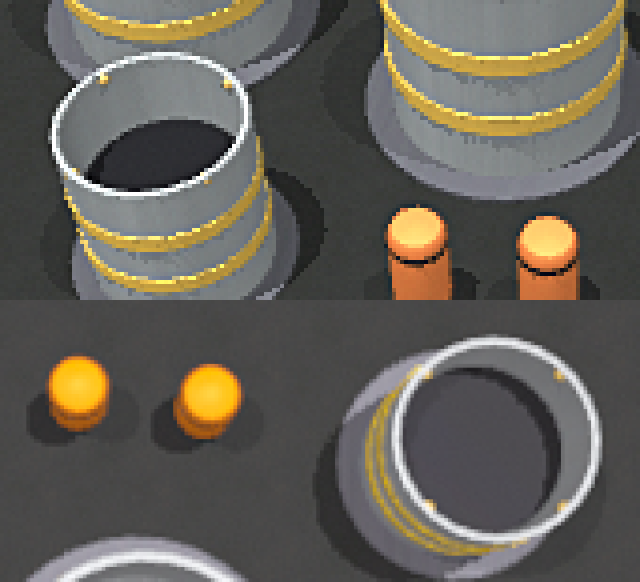

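The crop shows two identical orange cells with one black band each, so only position tells them apart. The one at larger scene column (278,237) is the left one. The small canister has two yellow bands and four brass balls, and its rim ellipse in top is near (400,207).

```bash
sed -i 's/^def save/import functools\n_cm=camera_model\ncamera_model=functools.lru_cache(None)(lambda n:_cm(n))\ndef save/' h.py
python3 - <<'E'
from fit import *
np.set_printoptions(precision=4,suppress=True)
camera('scene');camera('top')
J=[('cell',(278,237),(289,196)),('cell',(243,238),(326,197)),('canister',(179,222),(395,214)),('lid',(376,223),(182,225))]
for t,ps,pt in J:
    x0=at_z('top',*pt,.05)[:2]
    ms={n:pick(t,n,p) for n,p in(('scene',ps),('top',pt))};ms={k:v for k,v in ms.items() if v is not None}
    print(t,x0,fit(t,ms,x0),[fit(t,{k:v},x0) for k,v in ms.items()])
for q in((231,257),(337,129),(233,129),(305,272)): print(at_z('top',*q,.05)[:2])
E
```

```text
cell [ 0.5675 -0.0105] (array([ 0.5695, -0.014 ]), np.float64(0.17752318208535445)) [(array([ 0.5694, -0.0151]), np.float64(0.07518361239607585)), (array([ 0.5699, -0.0124]), np.float64(0.07250463821892383))]
cell [ 0.5612 -0.1173] (array([ 0.5613, -0.1132]), np.float64(0.1531350694503234)) [(array([ 0.5599, -0.1139]), np.float64(0.057068568609717985)), (array([ 0.5614, -0.112 ]), np.float64(0.06466596246509126))]
canister [ 0.5057 -0.3133] (array([ 0.5119, -0.3072]), np.float64(0.05750118020848305)) [(array([ 0.5099, -0.3085]), np.float64(0.030659194270128975)), (array([ 0.5122, -0.3066]), np.float64(0.019999327150594937))]
lid [0.4926 0.3001] (array([0.4864, 0.3086]), np.float64(0.10310017809903993)) [(array([0.4833, 0.3087]), np.float64(0.055498705666305326)), (array([0.4878, 0.3086]), np.float64(0.021228166942452775))]
[0.3966 0.1603]
[ 0.7621 -0.1574]
[0.7721 0.1484]
[ 0.348  -0.0494]
```

```bash
cat > plan.py <<'E'
import sys,numpy as np
from workcell import get_obs
from scipy.spatial.transform import Rotation as R
# usage: plan.py x y z jawyaw_deg nrows  (tool down)
def main(x,y,z,yaw,n):
    o=get_obs();p=np.array(o['eef_pos']);r=R.from_quat(o['tool_rot']);n=int(n)
    c=np.radians(yaw);yv=np.array([np.cos(c),np.sin(c),0]);zv=np.array([0,0,-1.]);g=R.from_matrix(np.c_[np.cross(yv,zv),yv,zv])
    g2=g*R.from_rotvec([0,0,np.pi])
    if (r.inv()*g2).magnitude()<(r.inv()*g).magnitude(): g=g2
    w=(r.inv()*g).as_rotvec();s=(np.array([x,y,z])-p)/n
    print('t',round(o['clock'],2),'p',np.round(p*1e3,1),'F',np.round(o['ft_force'],1),'w',round(o['grip_width']*1e3,1),'dist',np.linalg.norm(s)*n)
    for i in range(n):
        ri=r*R.from_rotvec(w*i/n)
        print([round(float(v),1) for v in np.r_[ri.inv().apply(s)*1e3,np.degrees(w)/n]])
main(*map(float,sys.argv[1:]))
E
python3 plan.py .5695 -.014 .231 0 15
```

```text
t 1.4 p [175.6 468.2 231.3] F [ 0.1  0.1 -0.2] w 85.1 dist 0.6226152219810374
[-35.9, -20.9, 0.0, 0.0, 0.0, 4.6]
[-37.4, -17.9, 0.0, 0.0, 0.0, 4.6]
[-38.8, -14.8, 0.0, 0.0, 0.0, 4.6]
[-39.8, -11.7, 0.0, 0.0, 0.0, 4.6]
[-40.6, -8.4, 0.0, 0.0, 0.0, 4.6]
[-41.2, -5.1, 0.0, 0.0, 0.0, 4.6]
[-41.5, -1.8, 0.0, 0.0, 0.0, 4.6]
[-41.5, 1.6, 0.0, 0.0, 0.0, 4.6]
[-41.2, 4.9, 0.0, 0.0, 0.0, 4.6]
[-40.7, 8.3, 0.0, 0.0, 0.0, 4.6]
[-39.9, 11.5, 0.0, 0.0, 0.0, 4.6]
[-38.8, 14.7, 0.0, 0.0, 0.0, 4.6]
[-37.5, 17.8, 0.0, 0.0, 0.0, 4.6]
[-36.0, 20.7, 0.0, 0.0, 0.0, 4.6]
[-34.2, 23.6, 0.0, 0.0, 0.0, 4.6]
```

Request:
jog_arm:
  deltas:
    - [[-36,-21,0,0,0,4.6,85],[-37.4,-18,0,0,0,4.6,85],[-38.8,-15,0,0,0,4.6,85],[-40,-11.7,0,0,0,4.6,85],[-40.6,-8.4,0,0,0,4.6,85]]

```text
clock: 1.9
eef_pos: [0.308, 0.3065, 0.2307]
tool_rot: [0.373, 0.928, 0.001, -0.0]
ft_force: [0.8, 0.3, 0.9]
grip_width: 0.0846
```

Request:
jog_arm:
  deltas:
    - [[-41,-5,0,0,0,4.6,85],[-41.5,-2,0,0,0,4.6,85],[-41.5,1.6,0,0,0,4.6,85],[-41,5,0,0,0,4.6,85],[-40.7,8.3,0,0,0,4.6,85]]

```text
clock: 2.4
eef_pos: [0.4426, 0.138, 0.2316]
tool_rot: [0.557, 0.831, 0.003, 0.0]
ft_force: [1.0, 0.4, -0.5]
grip_width: 0.085
```

```bash
python3 plan.py .5695 -.014 .17 0 5
```

```text
t 2.4 p [442.6 138.  231.6] F [ 1.   0.4 -0.5] w 85.0 dist 0.20737161455731618
[-37.8, 11.9, 12.3, 0.1, -0.0, 4.5]
[-36.8, 14.8, 12.3, 0.1, -0.0, 4.5]
[-35.5, 17.6, 12.3, 0.1, -0.0, 4.5]
[-34.0, 20.3, 12.3, 0.1, -0.0, 4.5]
[-32.3, 22.9, 12.3, 0.1, -0.0, 4.5]
```

Request:
jog_arm:
  deltas:
    - [[-38,12,12,0,0,4.6,85],[-37,15,12,0,0,4.6,85],[-35.5,17.6,12,0,0,4.6,85],[-34,20,12,0,0,4.6,85],[-32,23,12,0,0,4.6,85]]

```text
clock: 2.9
eef_pos: [0.5748, -0.0231, 0.1727]
tool_rot: [0.718, 0.696, 0.007, 0.002]
ft_force: [0.6, 0.2, 0.4]
grip_width: 0.0849
```

```bash
python3 plan.py .5695 -.014 .13 0 3; python3 - <<'E'
from fit import *
a=camera('scene');b=camera('top')
x=cv2.resize(a[100:280,200:360],(533,600));y=cv2.resize(b[130:270,240:300],(257,600))
cv2.imwrite('pics/near.png',np.hstack([x,y])[:,:,::-1])
E
```

```text
t 2.9 p [574.8 -23.1 172.7] F [0.6 0.2 0.4] w 84.9 dist 0.04397512370916416
[2.9, -2.0, 14.2, 0.2, -0.1, -0.6]
[2.9, -2.0, 14.2, 0.2, -0.1, -0.6]
[3.0, -1.9, 14.2, 0.2, -0.1, -0.6]
```

View pics/near.png

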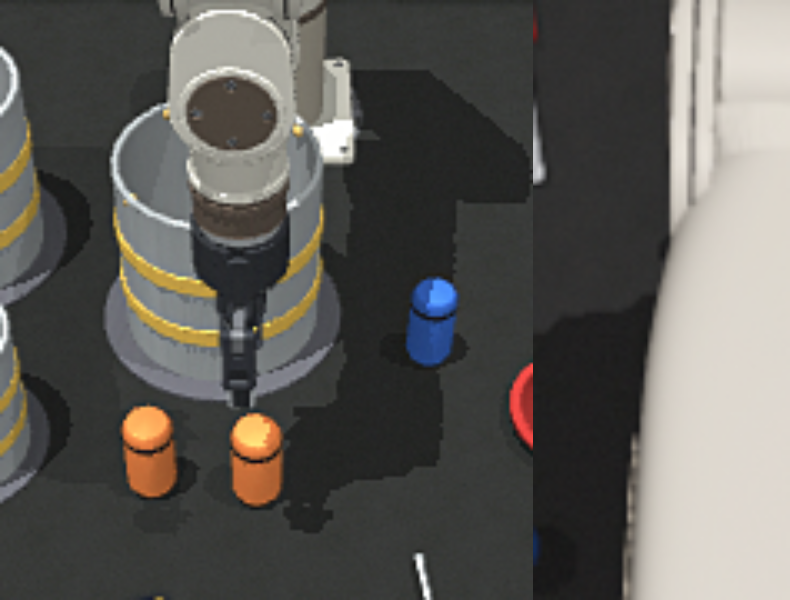

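Both cells are still standing, and the hand is over the left (right-hand in scene) cell. The big canister sits under the forearm, so I check clearance before going lower.

```bash
python3 - <<'E'
from fit import *
from scipy.optimize import least_squares
o=get_obs();q=o['joint_pos'];print(q,o['eef_pos'])
# big canister: scale fit, x,y,s from scene pictures before: extents scene cols 231-301 rows 128-221, top cols 264-347 rows 234-318
def ext(n,p):
    x,y,R,H,F=p
    P=np.array([proj(n,(x+r*np.cos(a),y+r*np.sin(a),z)) for z,r in((0,F),(H,R)) for a in np.linspace(0,6.28,90)])
    return np.r_[P.min(0),P.max(0)]
t={'scene':[231,128,301,221],'top':[264,234,347,318]}
s=least_squares(lambda p:np.r_[ext('scene',p)-t['scene'],ext('top',p)-t['top']],[.35,-.03,.1,.2,.12]);print(s.x.round(3),s.fun.round(1))
E
```

```text
[-0.04749803  0.41431674  0.09019444  1.23746885  0.00589573  1.55696565] [ 0.57531643 -0.0255556   0.17031669]
[ 0.338 -0.053  0.016  0.274  0.123] [ 0.5 -0.   0.2 -0.4  0.1 -0.2  0.5 -0.1]
```

```bash
python3 plan.py .5695 -.014 .135 0 2
```

```text
t 3.0 p [575.3 -25.6 170.3] F [-1.2  0.9 -0.2] w 84.7 dist 0.03761158401249545
[5.6, -3.3, 17.7, 0.3, -0.2, -1.0]
[5.7, -3.1, 17.7, 0.3, -0.2, -1.0]
```

Request:
jog_arm:
  deltas:
    - [[5.6,-3.3,17.7,0.3,-0.2,-1.0,85],[5.6,-3.1,17.7,0.3,-0.2,-1.0,85],[0,0,0,0,0,0,85]]

```text
clock: 3.3
eef_pos: [0.5695, -0.015, 0.1336]
tool_rot: [0.707, 0.707, -0.001, -0.0]
ft_force: [-0.4, -0.3, -0.8]
grip_width: 0.0849
```

```bash
python3 plan.py .5695 -.014 .053 0 5
```

```text
t 3.3 p [569.5 -15.  133.6] F [-0.4 -0.3 -0.8] w 84.9 dist 0.08059183651220299
[0.2, 0.0, 16.1, -0.0, 0.0, 0.0]
[0.2, 0.0, 16.1, -0.0, 0.0, 0.0]
[0.2, 0.0, 16.1, -0.0, 0.0, 0.0]
[0.2, 0.0, 16.1, -0.0, 0.0, 0.0]
[0.2, 0.0, 16.1, -0.0, 0.0, 0.0]
```

Request:
jog_arm:
  deltas:
    - [[0.2,0,16,0,0,0,85],[0.2,0,16,0,0,0,85],[0.2,0,16,0,0,0,85],[0.2,0,16,0,0,0,85],[0.2,0,14,0,0,0,85]]

```text
clock: 3.8
eef_pos: [0.5734, -0.012, 0.0612]
tool_rot: [0.706, 0.708, 0.003, 0.004]
ft_force: [-0.3, -0.6, 0.3]
grip_width: 0.0849
```

Request:
jog_arm:
  deltas:
    - [[0,0,1,0,0,0,85],[0,0,0,0,0,0,60],[0,0,0,0,0,0,55]]

```text
clock: 4.1
eef_pos: [0.5732, -0.0112, 0.0615]
tool_rot: [0.705, 0.709, 0.003, 0.004]
ft_force: [-0.8, 0.4, -0.1]
grip_width: 0.0588
```

```bash
python3 plan.py .5695 -.014 .053 0 1;  python3 - <<'E'
from fit import *
a=camera('scene')
cv2.imwrite('pics/grip.png',cv2.resize(a[160:270,220:340],None,fx=5,fy=5,interpolation=3)[:,:,::-1])
E
```

```text
t 4.1 p [573.2 -11.2  61.5] F [-0.8  0.4 -0.1] w 58.8 dist 0.00973065581382829
[-2.7, -3.8, 8.5, 0.5, 0.0, 0.3]
```

View pics/grip.png

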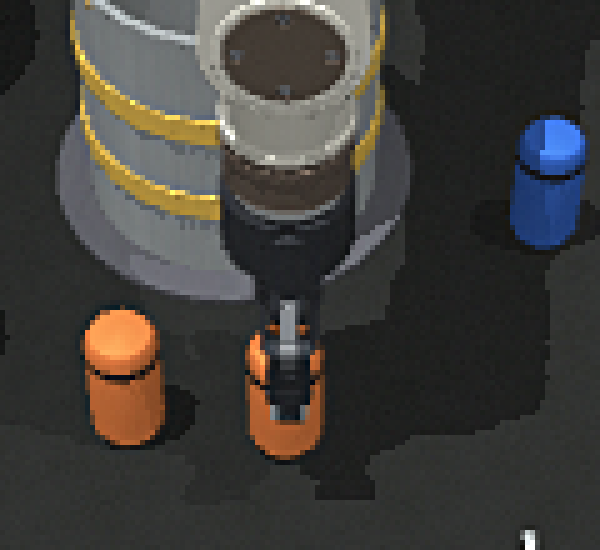

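The left cell stands between the fingers; the near finger is at about (290,370) in the crop and the cell is centred at about (285,390). I correct 4 mm in x, lower, then close.

Request:
jog_arm:
  deltas:
    - [[-2.5,-3.8,0,0.5,0,0.3,60],[0,0,5,0,0,0,60],[0,0,4,0,0,0,60]]

```text
clock: 4.45
eef_pos: [0.5715, -0.0141, 0.0551]
tool_rot: [0.707, 0.707, 0.002, 0.002]
ft_force: [-0.3, 0.2, -0.5]
grip_width: 0.0595
```

```bash
python3 plan.py .5695 -.014 .053 0 1
```

```text
t 4.45 p [571.5 -14.1  55.1] F [-0.3  0.2 -0.5] w 59.5 dist 0.002887643668868647
[0.1, -2.0, 2.1, 0.3, 0.1, -0.0]
```

Request:
jog_arm:
  deltas:
    - [[0,-2,2,0.3,0,0,60],[0,0,0,0,0,0,50],[0,0,0,0,0,0,40],[0,0,0,0,0,0,35],[0,0,0,0,0,0,35]]

```text
clock: 4.95
eef_pos: [0.5694, -0.0142, 0.0527]
tool_rot: [0.707, 0.707, -0.0, 0.0]
ft_force: [0.9, 0.5, -0.6]
grip_width: 0.0448
```

Request:
jog_arm:
  deltas:
    - [[0,0,0,0,0,0,35],[0,0,0,0,0,0,35]]

```text
clock: 5.15
eef_pos: [0.5694, -0.0142, 0.0527]
tool_rot: [0.707, 0.707, -0.0, 0.0]
ft_force: [0.4, -0.5, 0.9]
grip_width: 0.0445
```

Request:
jog_arm:
  deltas:
    - [[0,0,-10,0,0,0,35],[0,0,-30,0,0,0,35],[0,0,-40,0,0,0,35],[0,0,-40,0,0,0,35],[0,0,-40,0,0,0,35]]

```text
clock: 5.65
eef_pos: [0.5609, -0.0138, 0.2076]
tool_rot: [0.707, 0.707, -0.01, -0.01]
ft_force: [2.1, 1.1, -4.0]
grip_width: 0.0444
```

Request:
jog_arm:
  deltas:
    - [[0,0,-30,0,0,0,35],[0,0,-10,0,0,0,35],[0,0,0,0,0,0,35]]

```text
clock: 5.95
eef_pos: [0.5635, -0.0137, 0.2551]
tool_rot: [0.707, 0.707, -0.007, -0.007]
ft_force: [0.4, -0.2, -4.3]
grip_width: 0.0447
```

```bash
python3 plan.py .512 -.307 .25 0 10
```

```text
t 5.95 p [563.5 -13.7 255.1] F [ 0.4 -0.2 -4.3] w 44.7 dist 0.2978076106695057
[-29.3, -5.1, 0.6, -0.1, 0.0, -0.0]
[-29.3, -5.1, 0.6, -0.1, 0.0, -0.0]
[-29.3, -5.1, 0.6, -0.1, 0.0, -0.0]
[-29.3, -5.1, 0.6, -0.1, 0.0, -0.0]
[-29.3, -5.1, 0.6, -0.1, 0.0, -0.0]
[-29.3, -5.1, 0.6, -0.1, 0.0, -0.0]
[-29.3, -5.1, 0.6, -0.1, 0.0, -0.0]
[-29.3, -5.1, 0.5, -0.1, 0.0, -0.0]
[-29.3, -5.1, 0.5, -0.1, 0.0, -0.0]
[-29.3, -5.1, 0.5, -0.1, 0.0, -0.0]
```

Request:
jog_arm:
  deltas:
    - [[-29,-5,0.5,0,0,0,35],[-29,-5,0.5,0,0,0,35],[-29,-5,0.5,0,0,0,35],[-29,-5,0.5,0,0,0,35],[-29,-5,0.5,0,0,0,35]]

```text
clock: 6.45
eef_pos: [0.5338, -0.1577, 0.2413]
tool_rot: [0.704, 0.71, -0.011, -0.015]
ft_force: [-0.2, -0.8, -4.0]
grip_width: 0.0448
```

Request:
jog_arm:
  deltas:
    - [[-29,-5,0.5,0,0,0,35],[-29,-5,0.5,0,0,0,35],[-29,-5,0.5,0,0,0,35],[-29,-5,0.5,0,0,0,35],[0,0,0,0,0,0,35]]

```text
clock: 6.95
eef_pos: [0.5062, -0.2792, 0.224]
tool_rot: [0.705, 0.708, -0.016, -0.026]
ft_force: [0.0, 0.2, -3.4]
grip_width: 0.0442
```

```bash
python3 plan.py .512 -.307 .245 0 2
```

```text
t 6.95 p [ 506.2 -279.2  224. ] F [ 0.   0.2 -3.4] w 44.2 dist 0.035322049928265487
[-13.8, 2.2, -10.9, -1.7, -0.4, 0.1]
[-13.8, 2.5, -10.7, -1.7, -0.4, 0.1]
```

Request:
jog_arm:
  deltas:
    - [[-7,2,-18,-1.7,-0.4,0,35],[-14,2,-4,-1.7,-0.4,0,35],[-7,0,0,0,0,0,35],[0,0,0,0,0,0,35]]

```text
clock: 7.35
eef_pos: [0.5102, -0.308, 0.2424]
tool_rot: [0.705, 0.709, 0.0, -0.003]
ft_force: [0.8, 0.2, -3.5]
grip_width: 0.0448
```

```bash
python3 plan.py .512 -.307 .225 0 2; python3 - <<'E'
from fit import *
a=camera('scene');b=camera('top')
x=cv2.resize(a[120:270,120:270],(500,500),interpolation=3);y=cv2.resize(b[150:260,350:440],(300,367),interpolation=3)
y=np.vstack([y,np.zeros((133,300,3),np.uint8)])
cv2.imwrite('pics/over.png',np.hstack([x,y])[:,:,::-1])
E
```

```text
t 7.35 p [ 510.2 -308.   242.4] F [ 0.8  0.2 -3.5] w 44.8 dist 0.01753526619261587
[0.5, 0.9, 8.7, -0.1, -0.1, 0.1]
[0.5, 0.9, 8.7, -0.1, -0.1, 0.1]
```

View pics/over.png

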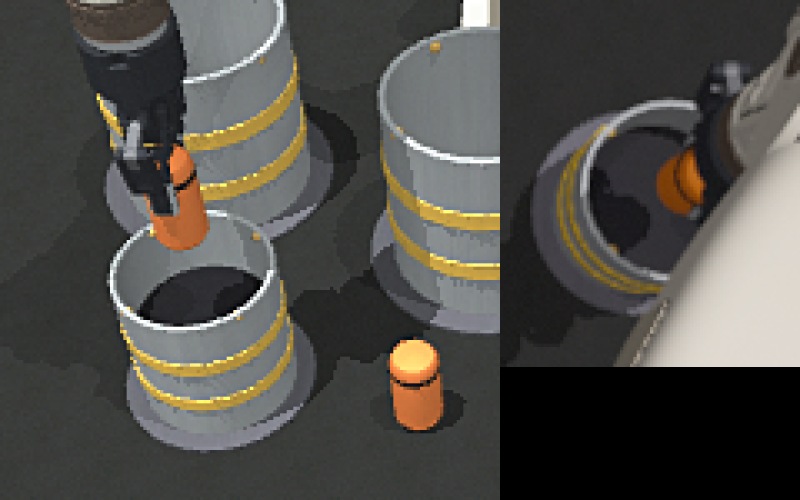

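The cell hangs upright inside the mouth outline. In the left crop it is at (180,200), with the mouth centre near (193,270) lower down. I estimate the plate height from the earlier pictures.

```bash
python3 - <<'E'
from fit import *
t=cv2.imread('pics/top.png').astype(int);s=cv2.imread('pics/scene.png').astype(int)
print('top row207 cols 405-430',t[207,405:430].mean(1).round().astype(int))
print('top col395 rows 182-200',t[182:200,400].mean(1).round().astype(int))
print('scene col181 rows 185-225',s[185:222,181].mean(1).round().astype(int))
for z in np.arange(.03,.1,.01):
    a=np.linspace(0,6.283,400)
    P=np.array([proj('top',(.512+.064*np.cos(k),-.307+.064*np.sin(k),z)) for k in a]);Q=np.array([proj('scene',(.512+.064*np.cos(k),-.307+.064*np.sin(k),z)) for k in a])
    c=P[np.abs(P[:,1]-207)<1.];d=P[np.abs(P[:,0]-400)<1.];e=Q[np.abs(Q[:,0]-181)<1.]
    print(round(z,2),'topR',c[:,0].max().round(1),'topTop',d[:,1].min().round(1),'sceneFar',e[:,1].min().round(1),e[:,1].max().round(1))
E
python3 plan.py .512 -.307 .165 0 5
```

```text
top row207 cols 405-430 [ 77  79  79  77  79  79  78  79  81  56  41  43  43  50 112 122 121 121
 119 120 118 111 213 241 168]
top col395 rows 182-200 [131 112 114 114 116 100  49  41  41  60  81  78  78  78  77  79  78  78]
scene col181 rows 185-225 [127 131 133 134 135 133 133 134 135 135 136 135 134 138 149  41  44  48
  47  48  46  48  48  48  50  48  48  47  48  48  42  11 255 201 125 127
 132]
0.03 topR 412.5 topTop 192.7 sceneFar 212.5 242.9
0.04 topR 413.6 topTop 191.9 sceneFar 210.3 240.9
0.05 topR 414.5 topTop 191.0 sceneFar 208.1 239.0
0.06 topR 415.5 topTop 190.2 sceneFar 206.0 236.9
0.07 topR 416.5 topTop 189.5 sceneFar 203.8 234.9
0.08 topR 417.5 topTop 188.6 sceneFar 201.6 232.8
0.09 topR 418.5 topTop 187.9 sceneFar 199.4 230.7
0.1 topR 419.5 topTop 187.2 sceneFar 197.2 228.5
t 7.45 p [ 510.2 -307.1  242.3] F [-0.5 -0.3 -4.5] w 44.6 dist 0.07730888577264698
[-0.1, 0.4, 15.5, -0.0, -0.1, 0.1]
[-0.0, 0.4, 15.5, -0.0, -0.1, 0.1]
[-0.0, 0.4, 15.5, -0.0, -0.1, 0.1]
[-0.0, 0.4, 15.5, -0.0, -0.1, 0.1]
[0.0, 0.4, 15.5, -0.0, -0.1, 0.1]
```

Request:
jog_arm:
  deltas:
    - [[0,0.4,15.5,0,0,0,35],[0,0.4,15.5,0,0,0,35],[0,0.4,15.5,0,0,0,35],[0,0.4,15.5,0,0,0,35],[0,0.4,10,0,0,0,35]]

```text
clock: 7.95
eef_pos: [0.5144, -0.3039, 0.1704]
tool_rot: [0.703, 0.711, 0.001, -0.001]
ft_force: [-0.1, 1.1, -3.7]
grip_width: 0.0445
```

```bash
python3 plan.py .512 -.307 .155 0 2
```

```text
t 7.95 p [ 514.4 -303.9  170.4] F [-0.1  1.1 -3.7] w 44.5 dist 0.015931936453048724
[-1.6, -1.2, 7.7, 0.0, -0.1, 0.3]
[-1.6, -1.2, 7.7, 0.0, -0.1, 0.3]
```

Request:
jog_arm:
  deltas:
    - [[-1.6,-1.2,5,0,0,0,35],[-1.6,-1.2,5,0,0,0,35],[0,0,5,0,0,0,35],[0,0,0,0,0,0,35]]

```text
clock: 8.35
eef_pos: [0.5118, -0.306, 0.1536]
tool_rot: [0.703, 0.712, 0.001, -0.002]
ft_force: [0.3, 0.6, -3.5]
grip_width: 0.0441
```

Request:
jog_arm:
  deltas:
    - [[0,0,1.5,0,0,0,35],[0,0,1,0,0,0,35],[0,0,1,0,0,0,35],[0,0,0.5,0,0,0,35]]

```text
clock: 8.75
eef_pos: [0.5127, -0.3067, 0.1511]
tool_rot: [0.703, 0.711, 0.002, -0.0]
ft_force: [0.6, -0.8, -3.6]
grip_width: 0.0446
```

Request:
jog_arm:
  deltas:
    - [[0,0,2,0,0,0,35],[0,0,2,0,0,0,35],[0,0,1,0,0,0,35],[0,0,1,0,0,0,35],[0,0,0,0,0,0,35]]

```text
clock: 9.25
eef_pos: [0.5128, -0.3067, 0.1448]
tool_rot: [0.703, 0.711, 0.002, -0.0]
ft_force: [-0.6, -0.4, -4.1]
grip_width: 0.0442
```

Request:
jog_arm:
  deltas:
    - [[0,0,1,0,0,0,35],[0,0,1,0,0,0,35],[0,0,1,0,0,0,35],[0,0,1,0,0,0,35]]

```text
clock: 9.65
eef_pos: [0.5129, -0.3068, 0.1408]
tool_rot: [0.703, 0.711, 0.002, -0.0]
ft_force: [0.4, 0.4, -0.8]
grip_width: 0.0446
```

Request:
jog_arm:
  deltas:
    - [[0,0,0,0,0,0,35],[0,0,0.3,0,0,0,35],[0,0,0,0,0,0,35]]

```text
clock: 9.95
eef_pos: [0.513, -0.3068, 0.1412]
tool_rot: [0.703, 0.711, 0.002, 0.0]
ft_force: [0.2, 0.2, -2.0]
grip_width: 0.0447
```

```bash
python3 -c "
from workcell import *
print([round(float(get_obs()['ft_force'][2]),2)])
camera('top')
print(get_obs()['ft_force'],get_obs()['ft_torque'])"
```

```text
[-2.0]
[-1.87605744  1.0470732  -1.49218729] [ 0.05738891  0.18871771 -0.00399679]
```

Request:
jog_arm:
  deltas:
    - [[0,0,0.8,0,0,0,35],[0,0,0,0,0,0,35]]

```text
clock: 10.2
eef_pos: [0.5129, -0.3069, 0.1407]
tool_rot: [0.703, 0.711, 0.002, 0.0]
ft_force: [-1.2, 0.0, -0.4]
grip_width: 0.0448
```

Request:
jog_arm:
  deltas:
    - [[0,0,0,0,0,0,35]]

```text
clock: 10.3
eef_pos: [0.513, -0.3069, 0.1409]
tool_rot: [0.703, 0.711, 0.002, 0.0]
ft_force: [-0.8, -0.1, -1.0]
grip_width: 0.0449
```

Request:
jog_arm:
  deltas:
    - [[0,0,0.3,0,0,0,35],[0,0,0,0,0,0,50],[0,0,0,0,0,0,60],[0,0,0,0,0,0,66],[0,0,0,0,0,0,66]]

```text
clock: 10.8
eef_pos: [0.5147, -0.3078, 0.1419]
tool_rot: [0.703, 0.711, 0.002, 0.003]
ft_force: [-0.2, -0.3, 0.4]
grip_width: 0.0659
```

```bash
python3 plan.py .5129 -.3069 .20 0 2; python3 - <<'E'
from fit import *
a=camera('scene')
cv2.imwrite('pics/rel.png',cv2.resize(a[110:270,120:270],None,fx=3.7,fy=3.7,interpolation=3)[:,:,::-1])
E
```

```text
t 10.8 p [ 514.7 -307.8  141.9] F [-0.2 -0.3  0.4] w 65.9 dist 0.05808609212670325
[0.4, -0.7, -29.0, 0.2, 0.0, 0.4]
[0.4, -0.8, -29.0, 0.2, 0.0, 0.4]
```

View pics/rel.png

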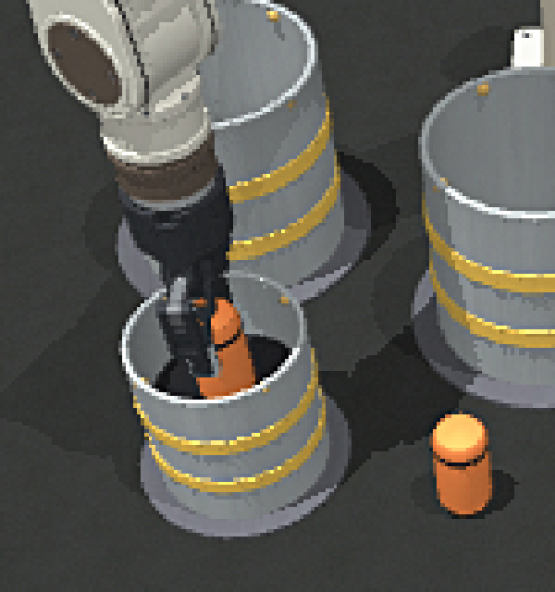

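The cell stands upright on the plate, in the crop at (228,345), and the fingers are clear. I withdraw straight up.

Request:
jog_arm:
  deltas:
    - [[0,-1.5,-5,0,0,0,66],[0,0,-20,0,0,0,66],[0,0,-25,0,0,0,66],[0,0,-30,0,0,0,66],[0,0,-35,0,0,0,66]]

```text
clock: 11.35
eef_pos: [0.5089, -0.306, 0.2551]
tool_rot: [0.703, 0.711, 0.001, -0.004]
ft_force: [0.8, -0.5, -0.6]
grip_width: 0.0658
```

```bash
python3 plan.py .4864 .3086 .245 0 15; python3 - <<'E'
from fit import *
a=camera('scene')
print([(r['at'],r['conf']) for r in masks_of('cell','scene')])
for z in (.08,.085,.09): print(z,render('scene','cell',(.513,-.307),z).nonzero()[0].min(),proj('scene',(.513,-.307,z+.05)))
m=pick('cell','scene',proj('scene',(.513,-.307,.15)))
if m is not None:
    ys,xs=m.nonzero();print(ys.min(),ys.max(),xs.min(),xs.max())
cv2.imwrite('pics/cellin.png',cv2.resize(a[150:270,130:270],None,fx=4,fy=4,interpolation=3)[:,:,::-1])
E
```

```text
t 11.35 p [ 508.9 -306.   255.1] F [ 0.8 -0.5 -0.6] w 65.8 dist 0.6150531013884665
[41.0, -1.0, 0.9, -0.0, -0.0, 0.0]
[41.0, -1.0, 0.9, -0.0, -0.0, 0.0]
[41.0, -1.1, 0.9, -0.0, -0.0, 0.0]
[41.0, -1.1, 0.9, -0.0, -0.0, 0.0]
[41.0, -1.1, 0.9, -0.0, -0.0, 0.0]
[41.0, -1.2, 0.9, -0.0, -0.0, 0.0]
[41.0, -1.2, 0.8, -0.0, -0.0, 0.0]
[41.0, -1.2, 0.8, -0.0, -0.0, 0.0]
[41.0, -1.3, 0.8, -0.0, -0.0, 0.0]
[41.0, -1.3, 0.8, -0.0, -0.0, 0.0]
[41.0, -1.3, 0.8, -0.0, -0.0, 0.0]
[41.0, -1.4, 0.7, -0.0, -0.0, 0.0]
[41.0, -1.4, 0.7, -0.0, -0.0, 0.0]
[41.0, -1.4, 0.7, -0.0, -0.0, 0.0]
[41.0, -1.5, 0.7, -0.0, -0.0, 0.0]
[([180.3, 199.8], 0.97), ([243.3, 238.6], 0.92), ([374.9, 220.2], 0.37)]
0.08 193 [179.11461017 206.0103737 ]
0.085 192 [178.8053733  204.89129459]
0.09 190 [178.49424378 203.76536632]
191 216 170 187
```

View pics/cellin.png

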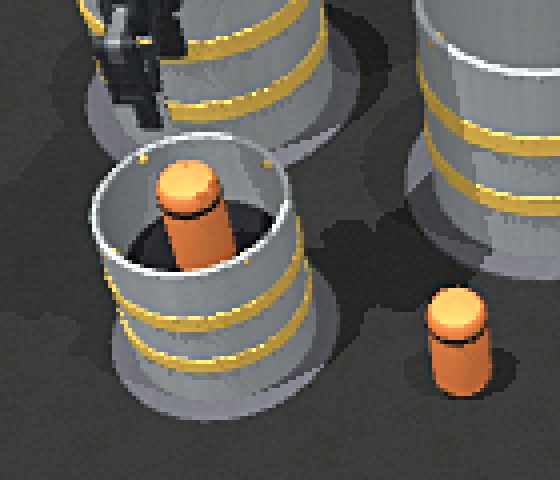

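The cell is upright and centred in the mouth, crop (190,215). Now for the lid.

Request:
jog_arm:
  deltas:
    - [[41,-1,0,0,0,0,70],[41,-1,0,0,0,0,70],[41,-1,0,0,0,0,70],[41,-1,0,0,0,0,70],[41,-1,0,0,0,0,70]]

```text
clock: 12.0
eef_pos: [0.5013, -0.1011, 0.2525]
tool_rot: [0.707, 0.707, 0.0, -0.002]
ft_force: [1.2, 0.2, 0.2]
grip_width: 0.07
```

Request:
jog_arm:
  deltas:
    - [[41,-1,-3,0,0,0,70],[41,-1,-3,0,0,0,70],[41,-1,-3,0,0,0,70],[41,-1,0,0,0,0,70],[41,-1,0,0,0,0,70]]

```text
clock: 12.5
eef_pos: [0.4909, 0.1117, 0.2568]
tool_rot: [0.707, 0.707, -0.003, -0.005]
ft_force: [0.1, -0.6, -0.6]
grip_width: 0.0698
```

```bash
python3 plan.py .4864 .3086 .2 0 7
```

```text
t 12.5 p [490.9 111.7 256.8] F [ 0.1 -0.6 -0.6] w 69.8 dist 0.20496834946564557
[28.1, -0.6, 8.2, -0.1, -0.0, -0.0]
[28.1, -0.6, 8.2, -0.1, -0.0, -0.0]
[28.1, -0.6, 8.2, -0.1, -0.0, -0.0]
[28.1, -0.6, 8.2, -0.1, -0.0, -0.0]
[28.1, -0.6, 8.1, -0.1, -0.0, -0.0]
[28.1, -0.6, 8.1, -0.1, -0.0, -0.0]
[28.1, -0.6, 8.1, -0.1, -0.0, -0.0]
```

Request:
jog_arm:
  deltas:
    - [[28,-0.6,8,0,0,0,70],[28,-0.6,8,0,0,0,70],[28,-0.6,8,0,0,0,70],[28,-0.6,8,0,0,0,70],[28,-0.6,8,0,0,0,70]]

```text
clock: 13.0
eef_pos: [0.483, 0.2588, 0.2115]
tool_rot: [0.706, 0.708, -0.006, -0.006]
ft_force: [0.4, -0.4, 0.7]
grip_width: 0.0702
```

Request:
jog_arm:
  deltas:
    - [[28,-0.6,8,0,0,0,70],[28,-0.6,8,0,0,0,70],[0,0,0,0,0,0,70]]

```text
clock: 13.3
eef_pos: [0.4778, 0.3186, 0.1892]
tool_rot: [0.704, 0.71, -0.01, -0.008]
ft_force: [-0.2, -0.5, 0.7]
grip_width: 0.0701
```

```bash
python3 plan.py .4864 .3086 .2 0 1; python3 - <<'E'
from fit import *
for n,(u,v) in (('top',(178,226)),('scene',(379,211))):
    im=cv2.imread(f'pics/{n}.png').astype(int);w=12
    c=im[v-w:v+w+1,u-w:u+w+1]; m=(c[:,:,2]<110)
    k,l,st,ce=cv2.connectedComponentsWithStats(m.astype(np.uint8))
    i=np.argmin([np.hypot(*(ce[j]-w)) for j in range(1,k)])+1
    p=ce[i]+[u-w,v-w];print(n,p,st[i],at_z(n,*p,.075)[:2],at_z(n,*p,.09)[:2])
    for xy in((.4864,.3086),): print(proj(n,(*xy,.075)),proj(n,(*xy,.092)))
E
```

```text
t 13.3 p [477.8 318.6 189.2] F [-0.2 -0.5  0.7] w 70.1 dist 0.01704809175147052
[-10.1, 8.3, -11.0, -1.5, 0.2, 0.4]
top [177.375      225.70454545] [ 6  7 11 11 88] [0.48851421 0.30751518] [0.48704066 0.30394396]
[176.99417023 226.46077786] [175.54164136 225.9184708 ]
scene [379.0462963  212.08333333] [  7   7  11  13 108] [0.48788899 0.30715606] [0.50103971 0.30236995]
[379.43036973 211.72791597] [380.41712631 208.12716421]
```

Request:
jog_arm:
  deltas:
    - [[-10,8.5,0,-1.5,0.2,0.4,70],[0,0,15,0,0,0,70],[0,0,0,0,0,0,70]]

```text
clock: 13.6
eef_pos: [0.4843, 0.3071, 0.1702]
tool_rot: [0.706, 0.708, -0.003, 0.0]
ft_force: [-1.3, -0.3, -0.2]
grip_width: 0.0699
```

```bash
python3 plan.py .487 .307 .12 0 3
```

```text
t 13.6 p [484.3 307.1 170.2] F [-1.3 -0.3 -0.2] w 69.9 dist 0.050285277886364624
[0.0, 1.0, 16.7, -0.1, 0.1, 0.1]
[0.0, 0.9, 16.7, -0.1, 0.1, 0.1]
[-0.0, 0.9, 16.7, -0.1, 0.1, 0.1]
```

Request:
jog_arm:
  deltas:
    - [[0,1,16,0,0,0,70],[0,1,16,0,0,0,70],[0,1,12,0,0,0,60],[0,0,4,0,0,0,60],[0,0,0,0,0,0,60]]

```text
clock: 14.1
eef_pos: [0.4874, 0.3041, 0.1218]
tool_rot: [0.707, 0.707, -0.004, 0.001]
ft_force: [-0.1, -0.7, 0.8]
grip_width: 0.0602
```

```bash
python3 plan.py .487 .307 .061 0 5; python3 - <<'E'
from fit import *
a=camera('scene')
cv2.imwrite('pics/knob.png',cv2.resize(a[150:260,320:440],None,fx=5,fy=5,interpolation=3)[:,:,::-1])
E
```

```text
t 14.1 p [487.4 304.1 121.8] F [-0.1 -0.7  0.8] w 60.2 dist 0.06086433043399499
[0.7, -0.0, 12.2, -0.0, 0.1, -0.0]
[0.6, -0.0, 12.2, -0.0, 0.1, -0.0]
[0.6, -0.0, 12.2, -0.0, 0.1, -0.0]
[0.6, -0.1, 12.2, -0.0, 0.1, -0.0]
[0.6, -0.1, 12.2, -0.0, 0.1, -0.0]
```

View pics/knob.png

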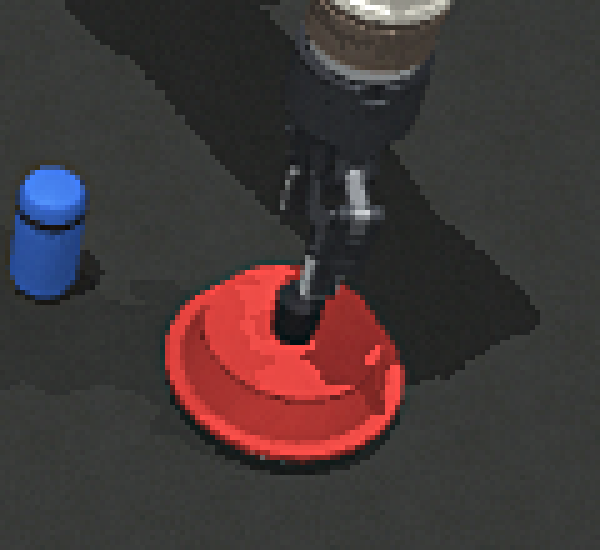

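The fingers hang just above the knob, crop (295,310), on the same line. I lower onto it.

Request:
jog_arm:
  deltas:
    - [[0.6,-0.3,12,0,0,0,60],[0.6,-0.3,12,0,0,0,60],[0.6,-0.3,12,0,0,0,60],[0.6,-0.3,12,0,0,0,60],[0,0,0,0,0,0,60]]

```text
clock: 14.65
eef_pos: [0.4867, 0.307, 0.0715]
tool_rot: [0.707, 0.707, -0.002, 0.001]
ft_force: [-0.2, 0.4, -0.0]
grip_width: 0.0601
```

```bash
python3 plan.py .487 .307 .061 0 2
```

```text
t 14.65 p [486.7 307.   71.5] F [-0.2  0.4 -0. ] w 60.1 dist 0.010485973286481797
[0.0, 0.1, 5.2, -0.0, 0.1, 0.0]
[0.0, 0.1, 5.2, -0.0, 0.1, 0.0]
```

Request:
jog_arm:
  deltas:
    - [[0,0,5,0,0.1,0,60],[0,0,4,0,0.1,0,50],[0,0,0,0,0,0,35],[0,0,0,0,0,0,20],[0,0,0,0,0,0,20]]

```text
clock: 15.15
eef_pos: [0.487, 0.3072, 0.0619]
tool_rot: [0.707, 0.707, -0.001, -0.0]
ft_force: [1.1, 0.6, -2.1]
grip_width: 0.0281
```

Request:
jog_arm:
  deltas:
    - [[0,0,0,0,0,0,20],[0,0,0,0,0,0,20],[0,0,0,0,0,0,20]]

```text
clock: 15.45
eef_pos: [0.4869, 0.3072, 0.0619]
tool_rot: [0.707, 0.707, -0.001, -0.0]
ft_force: [-0.9, 0.1, -2.4]
grip_width: 0.0286
```

Request:
jog_arm:
  deltas:
    - [[0,0,-15,0,0,0,20],[0,0,-45,0,0,0,20],[0,0,-45,0,0,0,20],[0,0,-45,0,0,0,20],[0,0,-45,0,0,0,20]]

```text
clock: 15.95
eef_pos: [0.4818, 0.304, 0.2524]
tool_rot: [0.707, 0.707, -0.012, -0.003]
ft_force: [0.6, 0.4, -2.4]
grip_width: 0.0282
```

Request:
jog_arm:
  deltas:
    - [[0,0,-20,0,0,0,20],[0,0,-10,0,0,0,20],[0,0,0,0,0,0,20]]

```text
clock: 16.25
eef_pos: [0.485, 0.3061, 0.2926]
tool_rot: [0.707, 0.707, -0.005, -0.001]
ft_force: [0.5, -0.3, -1.9]
grip_width: 0.0281
```

```bash
python3 plan.py .512 -.307 .295 0 16
```

```text
t 16.25 p [485.  306.1 292.6] F [ 0.5 -0.3 -1.9] w 28.1 dist 0.613701896119639
[-38.3, 1.7, 0.0, -0.0, 0.0, 0.0]
[-38.3, 1.7, 0.0, -0.0, 0.0, 0.0]
[-38.3, 1.7, -0.0, -0.0, 0.0, 0.0]
[-38.3, 1.7, -0.0, -0.0, 0.0, 0.0]
[-38.3, 1.7, -0.0, -0.0, 0.0, 0.0]
[-38.3, 1.7, -0.0, -0.0, 0.0, 0.0]
[-38.3, 1.7, -0.0, -0.0, 0.0, 0.0]
[-38.3, 1.7, -0.1, -0.0, 0.0, 0.0]
[-38.3, 1.7, -0.1, -0.0, 0.0, 0.0]
[-38.3, 1.7, -0.1, -0.0, 0.0, 0.0]
[-38.3, 1.7, -0.1, -0.0, 0.0, 0.0]
[-38.3, 1.7, -0.1, -0.0, 0.0, 0.0]
[-38.3, 1.7, -0.1, -0.0, 0.0, 0.0]
[-38.3, 1.7, -0.1, -0.0, 0.0, 0.0]
[-38.3, 1.7, -0.1, -0.0, 0.0, 0.0]
[-38.3, 1.7, -0.1, -0.0, 0.0, 0.0]
```

Request:
jog_arm:
  deltas:
    - [[-35,5,-12,0,0,0,20],[-38,5,-8,0,0,0,20],[-38,5,-6,0,0,0,20],[-38,4,-5,0,0,0,20],[-38,2,-4,0,0,0,20]]

```text
clock: 16.75
eef_pos: [0.505, 0.1182, 0.3219]
tool_rot: [0.703, 0.711, -0.009, -0.004]
ft_force: [1.1, -0.4, -2.7]
grip_width: 0.0281
```

```bash
python3 plan.py .512 -.307 .30 0 11 | head -3
```

```text
t 16.75 p [505.  118.2 321.9] F [ 1.1 -0.4 -2.7] w 28.1 dist 0.42586372850662674
[-38.6, 0.2, 2.3, -0.1, 0.0, 0.1]
[-38.6, 0.3, 2.2, -0.1, 0.0, 0.1]
```

Request:
jog_arm:
  deltas:
    - [[-38,1,0,-0.3,0,0,20],[-38,1,0,-0.3,0,0,20],[-38,1,0,-0.3,0,0,20],[-38,0,0,-0.3,0,0,20],[-38,0,0,-0.3,0,0,20]]

```text
clock: 17.25
eef_pos: [0.5074, -0.0793, 0.3167]
tool_rot: [0.703, 0.712, -0.003, 0.002]
ft_force: [0.2, 0.6, -2.2]
grip_width: 0.0278
```

```bash
python3 plan.py .512 -.307 .30 0 6 | head -3
```

```text
t 17.25 p [507.4 -79.3 316.7] F [ 0.2  0.6 -2.2] w 27.8 dist 0.22837563675732178
[-37.9, 0.3, 3.1, -0.0, 0.1, 0.1]
[-37.9, 0.4, 3.0, -0.0, 0.1, 0.1]
```

Request:
jog_arm:
  deltas:
    - [[-38,0,0,-0.1,0,0,20],[-38,0,0,-0.1,0,0,20],[-38,0,0,-0.1,0,0,20],[-38,0,0,-0.1,0,0,20],[-36,0,0,-0.1,0,0,20]]

```text
clock: 17.75
eef_pos: [0.5057, -0.2742, 0.3103]
tool_rot: [0.703, 0.712, -0.002, -0.0]
ft_force: [0.6, -0.6, -2.5]
grip_width: 0.028
```

Request:
jog_arm:
  deltas:
    - [[-22,0,-3,0,0,0,20],[0,0,0,0,0,0,20]]

```text
clock: 17.95
eef_pos: [0.504, -0.3015, 0.3089]
tool_rot: [0.705, 0.709, -0.003, -0.003]
ft_force: [0.3, 0.4, -2.2]
grip_width: 0.0282
```

```bash
python3 plan.py .512 -.307 .27 0 3 | head -3
```

```text
t 17.95 p [ 504.  -301.5  308.9] F [ 0.3  0.4 -2.2] w 28.2 dist 0.04013242168708266
[-1.8, 2.8, 13.0, -0.2, 0.0, 0.1]
[-1.8, 2.7, 13.0, -0.2, 0.0, 0.1]
```

Request:
jog_arm:
  deltas:
    - [[-2,3,12,-0.3,0,0,20],[-2,3,12,-0.3,0,0,20],[-1.5,2,10,0,0,0,20],[0,0,0,0,0,0,20]]

```text
clock: 18.35
eef_pos: [0.5103, -0.3051, 0.2686]
tool_rot: [0.705, 0.709, 0.0, -0.004]
ft_force: [0.2, 0.0, -2.6]
grip_width: 0.0277
```

```bash
python3 plan.py .512 -.307 .23 0 3 | head -3;  python3 - <<'E'
from fit import *
from scipy.optimize import least_squares
for n,(u0,v0,u1,v1) in (('top',(355,175,435,245)),('scene',(148,178,215,225))):
    im=cv2.imread(f'pics/{n}.png').astype(int)[v0:v1,u0:u1].min(2)
    v,u=np.nonzero(im>185); P=np.array([at_z(n,a+u0,b+v0,.155)[:2] for a,b in zip(u,v)])
    s=least_squares(lambda p:np.hypot(*(P-p[:2]).T)-p[2],[.512,-.307,.07],loss='soft_l1',f_scale=.002);print(n,len(u),s.x.round(4),np.abs(s.fun).mean())
E
```

```text
t 18.35 p [ 510.3 -305.1  268.6] F [ 0.2  0.  -2.6] w 27.7 dist 0.03866707170021624
[-0.7, 0.6, 12.9, -0.1, -0.1, 0.1]
[-0.7, 0.6, 12.9, -0.1, -0.1, 0.1]
top 323 [ 0.5137 -0.3075  0.0702] 0.0013139790453582036
scene 180 [ 0.5119 -0.3082  0.0704] 0.0012738073461701198
```

Request:
jog_arm:
  deltas:
    - [[-1,1,12,0,-0.2,0,20],[-1,0.5,12,0,-0.2,0,20],[-0.5,0.5,10,0,0,0,20],[0,0,5,0,0,0,20],[0,0,0,0,0,0,20]]

```text
clock: 18.85
eef_pos: [0.5123, -0.3043, 0.2282]
tool_rot: [0.704, 0.71, -0.002, -0.002]
ft_force: [-0.7, 0.5, -1.7]
grip_width: 0.0283
```

```bash
python3 plan.py .5125 -.3075 .222 0 1 | head -3;  python3 - <<'E'
from fit import *
a=camera('scene')
cv2.imwrite('pics/lid.png',cv2.resize(a[130:260,120:250],None,fx=4.5,fy=4.5,interpolation=3)[:,:,::-1])
E
```

```text
t 18.85 p [ 512.3 -304.3  228.2] F [-0.7  0.5 -1.7] w 28.3 dist 0.006955899058738444
[-3.2, 0.2, 6.2, -0.4, -0.0, 0.5]
```

View pics/lid.png

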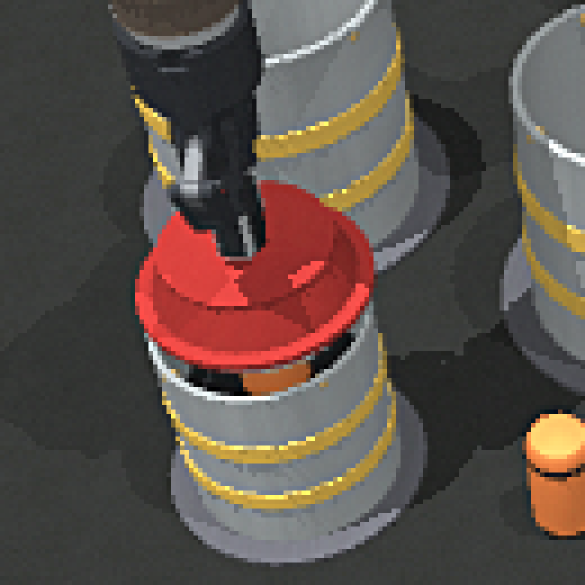

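The lid hangs level just above the mouth; its flange spans columns 136–374 in the crop, and the cell's body shows below it. Quick numeric check of the lid's offset against that.

```bash
python3 - <<'E'
from h import *
a=np.linspace(0,6.283,300)
P=np.array([proj('scene',(.5123+.076*np.cos(k),-.3043+.076*np.sin(k),.1663+z)) for k in a for z in(.018,.024)])
print(P[:,0].min(),P[:,0].max(),P[:,1].max(),'seen',136/4.5+119.5,374/4.5+119.5,366/4.5+129.5)
E
```

```text
149.37527480869397 202.99326272187236 213.02629280113678 seen 149.72222222222223 202.61111111111111 210.83333333333331
```

Request:
jog_arm:
  deltas:
    - [[-3,0.2,2,-0.4,0,0,20],[0,0,2,0,0,0,20],[0,0,0,0,0,0,20]]

```text
clock: 19.2
eef_pos: [0.5134, -0.3081, 0.226]
tool_rot: [0.704, 0.71, 0.001, 0.002]
ft_force: [0.1, 1.0, -2.4]
grip_width: 0.0282
```

Request:
jog_arm:
  deltas:
    - [[0,-0.5,4,-0.2,0,0,20],[0,-0.3,4,0,0,0,20],[0,0,4,0,0,0,20],[0,0,2,0,0,0,20],[0,0,0,0,0,0,20]]

```text
clock: 19.7
eef_pos: [0.5125, -0.3084, 0.2112]
tool_rot: [0.704, 0.71, 0.002, 0.004]
ft_force: [0.0, 0.3, -2.2]
grip_width: 0.0283
```

Request:
jog_arm:
  deltas:
    - [[0,0,2,0.5,0,0,20],[0,0,2,0,0,0,20],[0,0,1.5,0,0,0,20],[0,0,0,0,0,0,20]]

```text
clock: 20.1
eef_pos: [0.5133, -0.3082, 0.2055]
tool_rot: [0.704, 0.71, -0.0, 0.001]
ft_force: [-0.4, -0.1, -1.7]
grip_width: 0.0281
```

```bash
python3 plan.py .5125 -.3075 .199 0 1 | head -3
```

```text
t 20.1 p [ 513.3 -308.2  205.5] F [-0.4 -0.1 -1.7] w 28.1 dist 0.006606165842668632
[0.7, -0.8, 6.5, 0.0, 0.1, 0.5]
```

Request:
jog_arm:
  deltas:
    - [[0,0,1.5,0,0,0,20],[0,0,1.5,0,0,0,20],[0,0,0,0,0,0,20]]

```text
clock: 20.4
eef_pos: [0.5137, -0.3082, 0.2038]
tool_rot: [0.704, 0.71, -0.0, 0.002]
ft_force: [0.9, 0.2, -3.6]
grip_width: 0.0283
```

Request:
jog_arm:
  deltas:
    - [[0,0,1.5,0,0,0,20],[0,0,1.5,0,0,0,20]]

```text
clock: 20.6
eef_pos: [0.5139, -0.3085, 0.2029]
tool_rot: [0.704, 0.71, 0.0, 0.003]
ft_force: [-1.8, 1.7, 4.8]
grip_width: 0.028
```

Request:
jog_arm:
  deltas:
    - [[0,0,3,0.2,0,0,20],[0,0,3,0,0,0,20]]

```text
clock: 20.8
eef_pos: [0.5144, -0.3088, 0.2006]
tool_rot: [0.704, 0.71, -0.001, 0.004]
ft_force: [-2.0, 2.3, 9.4]
grip_width: 0.028
```

Request:
jog_arm:
  deltas:
    - [[0,-1,3,0.3,0,0,20],[0,0,3,0,0,0,20]]

```text
clock: 21.0
eef_pos: [0.5146, -0.3091, 0.1993]
tool_rot: [0.704, 0.71, -0.001, 0.005]
ft_force: [-3.9, 3.0, 8.5]
grip_width: 0.0283
```

```bash
python3 plan.py .5125 -.3075 .199 0 1 | head -3
```

```text
t 21.0 p [ 514.6 -309.1  199.3] F [-3.9  3.   8.5] w 28.3 dist 0.002685375092185194
[1.7, -2.1, 0.2, 0.3, 0.5, 0.5]
```

Request:
jog_arm:
  deltas:
    - [[1,-1,3,0.3,0.3,0,20],[0,0,3,0,0,0,20]]

```text
clock: 21.2
eef_pos: [0.5149, -0.3093, 0.1986]
tool_rot: [0.704, 0.71, -0.0, 0.006]
ft_force: [-3.5, 3.8, 12.4]
grip_width: 0.028
```

Request:
jog_arm:
  deltas:
    - [[0,0,4,0,0,0,20]]

```text
clock: 21.3
eef_pos: [0.5151, -0.3094, 0.1985]
tool_rot: [0.704, 0.71, -0.0, 0.007]
ft_force: [-5.7, 6.1, 21.2]
grip_width: 0.028
```

Request:
jog_arm:
  deltas:
    - [[0,0,0,0,0,0,20],[0,0,-0.5,0,0,0,45],[0,0,0,0,0,0,65],[0,0,0,0,0,0,65]]

```text
clock: 21.7
eef_pos: [0.5149, -0.3099, 0.1999]
tool_rot: [0.704, 0.71, -0.0, 0.008]
ft_force: [0.2, 0.7, -0.4]
grip_width: 0.0649
```

Request:
jog_arm:
  deltas:
    - [[0,0,-10,0.4,0.4,0,65],[0,0,-20,0,0,0,65],[0,0,-25,0,0,0,65],[0,0,-10,0,0,0,65],[0,0,0,0,0,0,65]]

```text
clock: 22.2
eef_pos: [0.5146, -0.3099, 0.2631]
tool_rot: [0.704, 0.71, -0.001, 0.001]
ft_force: [-0.1, -0.5, -0.1]
grip_width: 0.0649
```

```bash
python3 plan.py .5125 -.3075 .25 0 1 | head -3;  python3 - <<'E'
from fit import *
a=camera('scene')
cv2.imwrite('pics/lid2.png',cv2.resize(a[150:260,120:250],None,fx=5,fy=5,interpolation=3)[:,:,::-1])
E
```

```text
t 22.2 p [ 514.6 -309.9  263.1] F [-0.1 -0.5 -0.1] w 64.9 dist 0.013529166092917433
[2.5, -2.1, 13.1, 0.0, 0.2, 0.4]
```

View pics/lid2.png

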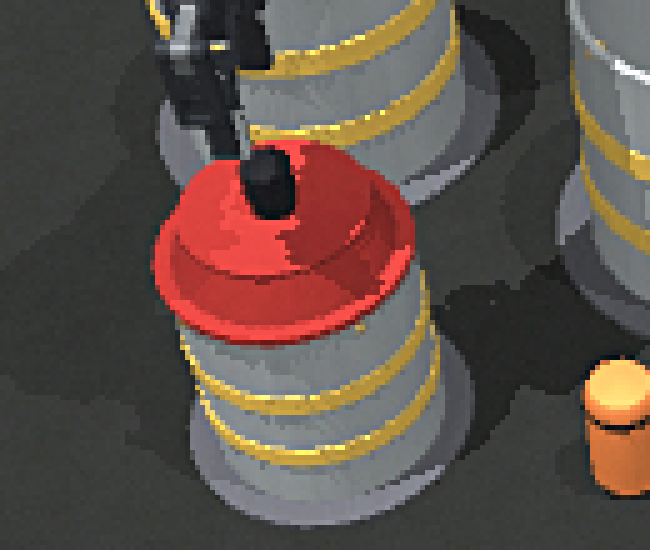

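The lid looks seated; the flange underside meets the rim all round, and the brass catch at (362,325) shows just below it. I confirm with a press on the knob top using shut fingers. When home, the knob top should be at z≈0.229.

Request:
jog_arm:
  deltas:
    - [[2,-2,0,0,0.2,0,0],[0,0,0,0,0,0,0],[0,0,0,0,0,0,0],[0,0,8,0,0,0,0],[0,0,8,0,0,0,0]]

```text
clock: 22.75
eef_pos: [0.5111, -0.3069, 0.2418]
tool_rot: [0.704, 0.71, -0.0, -0.003]
ft_force: [0.2, -0.4, 0.2]
grip_width: 0.0001
```

Request:
jog_arm:
  deltas:
    - [[0,0,7,0,0,0,0],[0,0,5,0,0,0,0],[0,0,0,0,0,0,0]]

```text
clock: 23.05
eef_pos: [0.5116, -0.3068, 0.2287]
tool_rot: [0.704, 0.71, 0.0, -0.002]
ft_force: [-0.1, 0.1, 2.0]
grip_width: 0.0007
```

Contact is at 0.2287–0.229, which matches home. Now a firm press.

Request:
jog_arm:
  deltas:
    - [[0.5,0.8,3,0,0,0,0],[0,0,4,0,0,0,0]]

```text
clock: 23.25
eef_pos: [0.512, -0.3069, 0.2282]
tool_rot: [0.705, 0.71, 0.0, 0.001]
ft_force: [-7.2, 4.9, 23.4]
grip_width: -0.0003
```

Request:
jog_arm:
  deltas:
    - [[0,0,5,0,0,0,0]]

```text
clock: 23.35
eef_pos: [0.5121, -0.307, 0.2282]
tool_rot: [0.705, 0.71, 0.001, 0.003]
ft_force: [-8.5, 5.2, 25.6]
grip_width: -0.0002
```

Request:
jog_arm:
  deltas:
    - [[0,0,-5,0,0,0,0],[0,0,-30,0,0,0,0],[0,0,-40,0,0,0,0],[30,0,-40,0,0,0,0],[40,0,-20,0,0,0,0]]

```text
clock: 23.85
eef_pos: [0.5082, -0.2378, 0.3621]
tool_rot: [0.707, 0.707, -0.001, -0.001]
ft_force: [1.0, 0.1, -0.0]
grip_width: -0.0
```

Request:
jog_arm:
  deltas:
    - [[45,0,0,0,0,0,0],[45,0,0,0,0,0,0],[45,0,0,0,0,0,0],[45,0,0,0,0,0,0],[0,0,0,0,0,0,0]]

```text
clock: 24.35
eef_pos: [0.5096, -0.0493, 0.3644]
tool_rot: [0.707, 0.708, 0.001, 0.002]
ft_force: [0.8, -0.2, -1.1]
grip_width: -0.0001
```

```bash
python3 - <<'E'
from fit import *
a=camera('scene');b=camera('top')
x=cv2.resize(a[165:260,130:250],(600,475),interpolation=3)
cv2.imwrite('pics/fin.png',x[:,:,::-1])
for n in('scene','top'):
    for z in(.137,.141):
        m=pick('lid',n,proj(n,(.5125,-.3075,.17)))
        if m is not None: print(n,z,fit('lid',{n:m},np.array([.5125,-.3075]),z))
    for t in('sound_cell','meter','driver','cell'): print(n,t,[np.round(r['at']) for r in masks_of(t,n)[:2]])
o=get_obs();print(o['clock'],o['eef_pos'],o['joint_vel'],o['ft_force'])
E
```

```text
scene 0.137 (array([ 0.50731397, -0.31048368]), np.float64(0.05331729340071334))
scene 0.141 (array([ 0.51142116, -0.30927024]), np.float64(0.054421595908046405))
scene sound_cell [array([329., 194.])]
scene meter [array([227., 299.])]
scene driver [array([331., 307.])]
scene cell [array([244., 237.]), array([188., 235.])]
top 0.137 (array([ 0.51391582, -0.30719571]), np.float64(0.024040938283476976))
top 0.141 (array([ 0.5132795, -0.3060701]), np.float64(0.027776250993441498))
top sound_cell [array([233., 254.])]
top meter [array([345., 122.])]
top driver [array([233., 129.])]
top cell []
25.05 [ 0.50981832 -0.0544407   0.36445128] [ 0.00596216  0.00021539 -0.00041727  0.00058511  0.00042926 -0.00048231] [-0.21187767 -0.26708464 -0.040829  ]
```

View pics/fin.png

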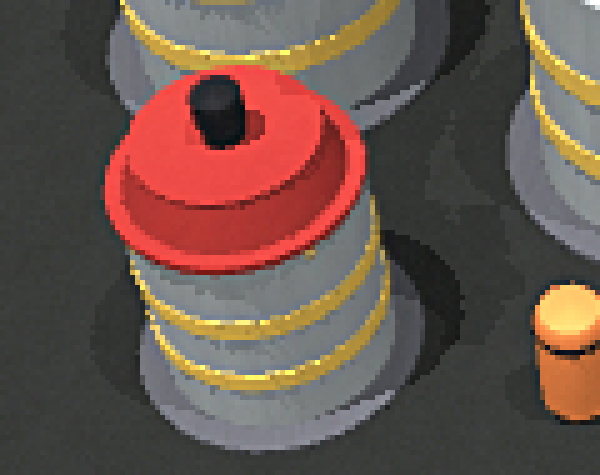

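```bash
python3 -c "
from workcell import *
print(job_done())"
```

```text
the job is handed in; nothing more can be done
None
```

The orange cell is standing upright in the quarantine canister, the red lid is pressed home, and the job is handed in. It finished at about 25 s of the 64 s allowed.

- **Cell:** I took the left-hand orange cell and lowered it in small steps. The plate took its weight with the cell's underside about 88 mm above the canister's origin. I let go with less than 1 N still on the wrist. A picture afterwards showed it upright and centred.
- **Lid:** I pressed it down while holding the knob, to 21 N. A second press with shut fingers on top met the knob at 0.2287 m, where 0.229 m means fully home. It yielded only about 0.5 mm more under 25.6 N. The last picture shows the flange level on the rim all round.
- **Checks that disagreed or were weak:**
  - **Lid height:** the picture fits could not settle it. The top view favoured home (0.137 m) over 4 mm high, and the scene view could not tell them apart, so I relied on the touch measurement.
  - **Meter:** its detected centre in the last top view was about 8 pixels off its first position. I put that down to the arm partly covering it, though I did not confirm this. The scene view moved only 3 pixels, and the arm never went near it.
  - **Blue cell and screwdriver:** the blue cell was found where it began in both views. The screwdriver matched in the top view, but its scene detection was 7 pixels off.

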